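# Shut and fasten the fittings box

### The arm

A 6-joint arm with a two-finger parallel gripper is mounted at the origin on the work surface. World frame = base frame: x ahead of the robot, y to its left, z up, the work surface at z = 0. Lengths are in m, angles in rad, forces in N, time in s.
With the tool pointing down it reaches from about 0.275 to 0.725 m from the base axis. Payload 5.6 kg.
Tool frame: the origin (TCP) lies at the very end of the fingers, on their centre line; the grasp point (between the pads) lies 19 mm behind it; x points along the fingers, z is the direction in which the jaws open and shut, and the axes are right-handed (so a half turn about x gives the same grasp; the last joint's range is limited). The gripper opens to 85 mm and grips with 20 to 120 N. Pads are 22 mm wide; open, the fingers measure 114 mm over their backs; the gripper's body (76 mm by 85 mm) begins 54 mm behind the grasp point. The pads swing forward as they close: fully open they stand 13 mm farther back than shut.
Start: joints at [1.523, 0.255, 0.108, 0, -1.424, -0.285], TCP at [0.18, 0.52, 0.231] pointing down, gripper open.
Joint ranges: [-2.95, 2.95], [-1.21, 1.97], [-1.09, 1.5], [-2.87, 1.71], [-2.94, -0.07], [-3.05, 3.05]. Speed limits (rad/s): [2.57, 2.57, 3.14, 3.14, 3.14, 3.14].

### API

Orientations are given as [roll, pitch, yaw] about the fixed x, y, z axes, in that order (R = Rz(yaw) Ry(pitch) Rx(roll)).
In Python, from station import * gives the robot as it stands. The module is installed in compiled form; this text tells all that it offers. Calls block until the motion is done:
- move_ptp(position, orientation): joint-space move of the TCP to a pose.
- movel(position, frame=None, velocity=0.15): straight line of the TCP; frame=None keeps the orientation; velocity is the mean speed in m/s.
- move_joints(angles): joint-space move.
- open_gripper() and grab(newtons=None): open the fingers fully, or close them until they stop; newtons is the grip in N (None keeps the last).
- wait(seconds).
- ik(position, orientation): joint angles nearest the present ones, or None.
- get_state(): the state.
- snapshot(name): name is "scene" or "top" or "wrist"; returns the picture (400x640x3 uint8, blue, green, red); there is no depth.
- camera_model(name): a dict with "fx", "fy", "cx", "cy" (pixels), "k1" (the pictures are not rectified: a ray, as slopes to the right and down, at radius r is drawn at 1 + k1 r^2 times it, then the intrinsics apply), "T" (4x4, takes a point from camera to world coordinates). Camera axes: x right, y up, looking along -z (the intrinsics and any distortion apply to the point x, -y, -z); pixel columns grow to the right and rows downward; lengths in m; the calibration is good to about 2 mm. A picture is of the moment at which its call begins: read the wrist's pose just before it. camera_model takes no time and is no camera call; for the wrist camera it gives the pose at the moment of the call.
A pose or a line that the arm cannot do raises MotionError and nothing moves.
- hand_in(): hands the job in, once; it reports no verdict.
Trained networks look in the newest picture that a camera, given by its name, has taken for a name from the list of things; names that differ only in an ending like _2 or _b are one class to them, and where a whole thing is asked for, a point or a joint stands for the part that bears it (a point fixed in the world has none). Each returns a list of dicts, best first, with "score" (0 to 1); they miss things now and then, are a little off and sometimes report something else, mostly with a low value. They report only what shows in the picture. A call takes as long as a camera call.
- search_frame(name, camera): "box" ([left, top, right, bottom] in pixels, round what is visible of it).
- cut_out(name, camera): "mask" (400x640 bool, what is visible of it) and "box" ([left, top, right, bottom] in pixels, round what is visible of it).
The state is a dict: "t": time; "qpos": joint angles; "qvel": joint speeds; "effort": joint torques, N m; "ee_pos": TCP position; "orientation": TCP orientation; "wrist_force": force on the tool from outside, world axes, zero at the start; "ft_torque": the same for the moment, N m; "gripper_width": finger opening in m.
Only numpy, scipy, OpenCV 4.12 (cv2) and the standard library are available. Lean on these libraries where they do the work, as an engineer would, in place of code of your own. Each camera call takes 0.05 s, during which the arm holds its last target. There are 200 camera calls.

### The job

Close the lid of the clear storage box fully, then swing its metal hasp up and over onto the lid so that the catch comes through the slot, and press it down until you feel it stop flat on the lid. Do it gently, without banging the box, and leave the other things in the cabinet where they are.

Things in the scene. Friction and masses are not known exactly. Their poses are not given: they have to be found in the camera images.
- box: Clear plastic storage box, fixed in place and not sliding, 150 mm deep (its x) by 220 mm wide (its y) by 95 mm high, walls 5 mm. Origin at the centre of its underside, on the mat; z up. Its front wall, at x = -75 mm, carries the hasp; the lid is hinged along the rim of the opposite wall, at x = +75 mm.
- lid (a joint): Angle of the flat lid (150 by 220 mm, 6 mm thick) about a horizontal line along the box's y: 0 = fully shut, 1.57 = upright; it starts part open. The hinge is stiff (about 0.3 N m): the lid stays where it is left and a push of a few newtons on its outer face moves it. Hinge stop at 0.
- lid_hinge (a point): Middle of the lid's hinge line, on the rim of the box at x = +75 mm, 95 mm above the mat. With the lid shut, the lid's top face is 6 mm above this point.
- lid_edge (a point): Middle of the lid's free edge, on its outer (top) face, 150 mm from the hinge line.
- catch_top (a point): Top of the catch: a steel staple standing on the middle of the lid's outer face, 94 mm from the lid's hinge line (56 mm in from the free edge). It stands 19 mm above the lid, is 24 mm wide along the box's y and 6 mm thick.
- hasp (a joint): Angle of the steel hasp about a horizontal line along the box's y: 0 = lying flat on the shut lid with the catch through its slot (a hard stop), 1.57 = standing upright, larger = leaning outward, away from the box, as at the start. Stiff hinge (about 0.12 N m): it stays at any angle where it is left and does not fall shut by itself.
- hasp_hinge (a point): Middle of the hasp's hinge line (barrel 12 mm thick), 12 mm in front of the box's front wall (box x = -87 mm), 103.5 mm above the mat.
- hasp_tip (a point): Middle of the hasp's free end. The hasp is a flat steel strap 40 mm wide and 4 mm thick that reaches 95 mm from its hinge line to this point; its slot (14 by 30 mm) is centred 68 mm from the hinge line; between hinge and slot it is plain flat strap.
- bin: Bystander: compact round brushed-steel bin with a swing lid, 164 mm across, 207 mm high, loose; origin under its centre.
- bucket: Bystander: blue plastic bucket, 184 mm across the rim, 155 mm high, loose, its wire handle folded down on the rim; origin under its centre.
- wrench: Bystander: pipe wrench lying flat, 223 mm long along its x, orange grip, loose, 20 mm high; origin under it near mid-length.
- plunger: Bystander: white plunger cup, 120 mm across, 95 mm high, loose, standing mouth down; origin under its centre.

How it is judged:
On the way, in this order (a step that is already met when the one before it is completed fails the run):
1. the lid is fully shut, with the hasp not yet over (value of joint lid below 0.035 rad), for 0.2 s.
2. the hasp lies home over the catch on the shut lid (value of joint lid below 0.035 rad and value of joint hasp below 0.06 rad), for 0.2 s.
At the end, for the whole second after the job is handed in: The lid is fully shut (within 0.035 rad, about 5 mm at its free edge) and the hasp lies flat over the catch (within 0.06 rad, about 6 mm at its tip), both at rest (all of step 2 and velocity of joint each of lid, hasp below 0.05 rad/s); the robot touches nothing.
It fails at once if the box, its lid or its hasp is banged or pressed with more than 60 N (contact force between anything else and box above 60 N).
It fails at once if the bin is moved more than 30 mm (distance of bin from where it was at the start of the episode above 0.03 m).
It fails at once if the bucket is moved more than 30 mm (distance of bucket from where it was at the start of the episode above 0.03 m).
It fails at once if the wrench is moved more than 30 mm (distance of wrench from where it was at the start of the episode above 0.03 m).
It fails at once if the plunger is moved more than 30 mm (distance of plunger from where it was at the start of the episode above 0.03 m).
It also fails if it takes over 43 s, if anything falls off the work surface, if the arm or the gripper's body presses on something with over 40 N, if the wrist force passes 120 N, or if a joint passes its speed limit or range.

## Working session

There is one attempt and no reset: what is moved stays moved. The work goes in short steps, each a Python script; the robot and the scene stay as the last script left them, time stands still between calls to the robot, and variables do not carry over. Pictures are saved under pics/ and viewed, about 8 in all and at most 12, crops included, and the job is handed in when it is done.

```bash
mkdir -p pics; cat > h.py <<'E'
from station import *
import numpy as np, cv2
def proj(cm,P):
    P=np.atleast_2d(P); T=np.linalg.inv(cm["T"]); c=P@T[:3,:3].T+T[:3,3]
    u=c[:,0]/-c[:,2]; v=-c[:,1]/-c[:,2]; s=1+cm["k1"]*(u*u+v*v)
    return np.c_[cm["cx"]+cm["fx"]*u*s, cm["cy"]+cm["fy"]*v*s]
def at_z(cm,px,z):
    x=(px[0]-cm["cx"])/cm["fx"]; y=(px[1]-cm["cy"])/cm["fy"]; u,v=x,y
    for _ in range(20):
        s=1+cm["k1"]*(u*u+v*v); u,v=x/s,y/s
    d=cm["T"][:3,:3]@np.array([u,-v,-1]); o=cm["T"][:3,3]
    return o+d*(z-o[2])/d[2]
E
python3 - <<'E'
from h import *
for c in ["scene","top"]:
    im=snapshot(c); cv2.imwrite(f"pics/{c}0.png",im)
    cm=camera_model(c); print(c,{k:(np.round(v,3).tolist()) for k,v in cm.items()})
    for n in ["box","lid","hasp","catch_top","bin","bucket","wrench","plunger"]:
        print(n,[(np.round(d["box"]).tolist(),round(d["score"],2)) for d in search_frame(n,c)[:2]])
s=get_state();print(s["t"],s["ee_pos"],s["orientation"])
E
```

```text
scene {'fx': 515.057, 'fy': 515.057, 'cx': 309.359, 'cy': 193.834, 'k1': 0.035, 'T': [[-0.703, -0.552, 0.449, 1.301], [0.712, -0.552, 0.435, 0.654], [0.008, 0.625, 0.78, 1.261], [0.0, 0.0, 0.0, 1.0]]}
box [([292.0, 153.0, 378.0, 237.0], 0.83)]
lid [([299.0, 149.0, 378.0, 184.0], 0.68), ([292.0, 147.0, 376.0, 233.0], 0.38)]
hasp [([310.0, 187.0, 324.0, 205.0], 0.5)]
catch_top [([294.0, 148.0, 378.0, 180.0], 0.9), ([292.0, 145.0, 378.0, 232.0], 0.54)]
bin [([397.0, 251.0, 473.0, 340.0], 0.97)]
bucket [([176.0, 89.0, 239.0, 160.0], 0.57)]
wrench [([227.0, 137.0, 280.0, 183.0], 0.92)]
plunger [([237.0, 218.0, 282.0, 259.0], 0.7), ([299.0, 148.0, 374.0, 178.0], 0.39)]
top {'fx': 391.555, 'fy': 391.555, 'cx': 312.48, 'cy': 192.402, 'k1': -0.062, 'T': [[-0.084, 0.976, -0.2, 0.391], [-0.996, -0.081, 0.019, 0.009], [0.002, 0.201, 0.98, 1.365], [0.0, 0.0, 0.0, 1.0]]}
box [([266.0, 183.0, 340.0, 258.0], 0.97)]
lid [([267.0, 199.0, 342.0, 258.0], 0.73)]
hasp [([287.0, 186.0, 299.0, 201.0], 0.55)]
catch_top [([264.0, 202.0, 343.0, 259.0], 0.74)]
bin [([140.0, 178.0, 204.0, 236.0], 0.57)]
bucket [([411.0, 151.0, 472.0, 209.0], 0.87)]
wrench [([375.0, 175.0, 399.0, 236.0], 0.58)]
plunger [([294.0, 137.0, 330.0, 171.0], 0.59)]
0.9 [0.17964147 0.51982789 0.23127899] [ 0.74226856  1.570784   -1.16128895]
```

View pics/scene0.png

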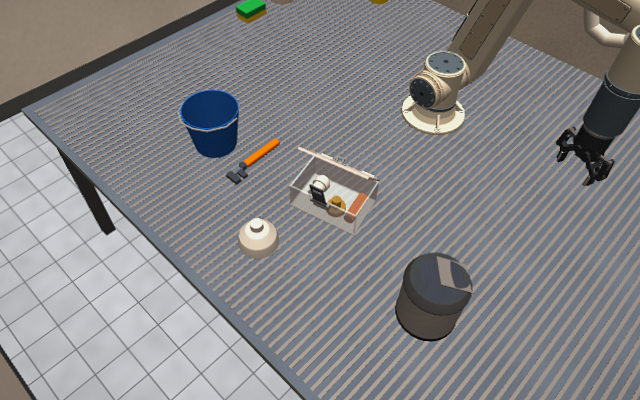

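View pics/top0.png

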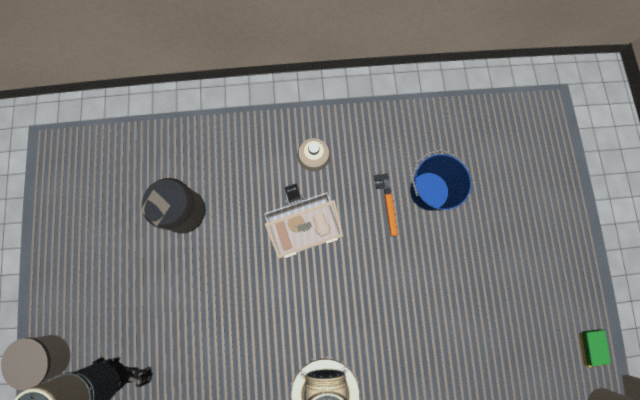

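The box's hasp side faces away from the robot and the hinge side faces towards it. The hasp is the black strap at scene (318,193) and top (293,193). I'll enlarge both views.

```bash
python3 - <<'E'
import cv2,numpy as np
a=cv2.imread("pics/scene0.png")[135:245,280:390]; b=cv2.imread("pics/top0.png")[170:270,255:355]
cv2.imwrite("pics/z.png",np.hstack([cv2.resize(a,(400,400),interpolation=cv2.INTER_CUBIC),cv2.resize(b,(400,400),interpolation=cv2.INTER_CUBIC)]))
E
```

```text
(no output)
```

View pics/z.png

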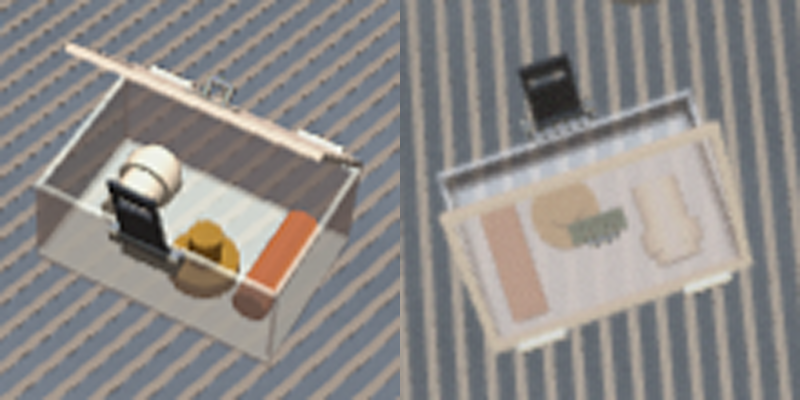

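```bash
cat > fit.py <<'E'
from h import *
from scipy.optimize import least_squares
def lidp(d,y,a,n=6): return [75-d*np.cos(a)+n*np.sin(a),y,95+d*np.sin(a)+n*np.cos(a)]
def hp(d,y,b): return [-87+d*np.cos(b),y,103.5+d*np.sin(b)]
def W(P,x,y,yaw):
    P=np.atleast_2d(P)/1000; c,s=np.cos(yaw),np.sin(yaw)
    return np.c_[x+c*P[:,0]-s*P[:,1],y+s*P[:,0]+c*P[:,1],P[:,2]]
E
python3 - <<'E'
from fit import *
S=lambda a,b:(280+.275*a,135+.275*b); T=lambda a,b:(255+.25*(a-400),170+.25*b)
def model(p):
    a,b=p[3:]
    s=[[-75,110,95],[-75,-110,95],[-75,110,0],[-75,-110,0],[75,-110,95],[75,110,95],lidp(150,110,a),hp(95,20,b),hp(95,-20,b)]
    t=[[-75,-110,95],[-75,110,95],lidp(150,-110,a),lidp(150,110,a),lidp(0,-110,a),lidp(0,110,a),lidp(94,0,a,20),hp(95,-20,b),hp(95,20,b)]
    return np.r_[proj(cs,W(s,*p[:3])),proj(ct,W(t,*p[:3]))]
cs,ct=camera_model("scene"),camera_model("top")
obs=np.array([S(38,185),S(275,290),S(40,250),S(270,360),S(357,178),S(125,80),S(68,47),S(108,182),S(153,198),
 T(443,178),T(690,95),T(443,215),T(717,127),T(495,350),T(748,262),T(598,228),T(520,66),T(566,55)])
r=least_squares(lambda p:(model(p)-obs).ravel(),[.5,.05,np.pi+.26,.9,2],loss="soft_l1")
print(np.round(r.x,4)); print(np.round(model(r.x)-obs,1).tolist())
for n,z,c,px in [("bin",.1,"top",(172,207)),("bucket",.08,"top",(441,181)),("wr",0,"top",(387,205)),("plu",.05,"top",(313,154))]:
    print(n,np.round(at_z(ct,px,z),3))
print(W([lidp(150,0,r.x[3]),hp(95,0,r.x[4]),hp(0,0,0)],*r.x[:3]))
np.save("p.npy",r.x)
E
```

```text
[0.5469 0.025  3.3903 0.7987 1.8696]
[[-1.2, -1.5], [0.2, 0.4], [-1.1, 0.3], [-0.9, 0.2], [0.8, -3.8], [0.3, -4.6], [-1.1, -0.5], [-0.7, -1.3], [-0.2, 0.1], [-2.2, -0.6], [-0.6, -1.3], [-1.6, 0.2], [-0.4, -1.5], [-0.7, 1.4], [0.9, 0.9], [0.1, 1.7], [-1.3, 0.9], [-0.4, -0.5]]
bin [0.639 0.45  0.1  ]
bucket [ 0.657 -0.454  0.08 ]
wr [ 0.603 -0.277  0.   ]
plu [ 0.797 -0.03   0.05 ]
[[0.57148209 0.03127039 0.20665817]
 [0.65834672 0.05332957 0.1942912 ]
 [0.6312435  0.04644673 0.1035    ]]
```

```bash
cat >> fit.py <<'E'
from scipy.spatial.transform import Rotation
def ori(yaw,flip=1):
    z=flip*np.array([-np.sin(yaw),np.cos(yaw),0]); x=np.array([0,0,-1.]); 
    return Rotation.from_matrix(np.c_[x,np.cross(z,x),z]).as_euler("xyz")
def st(l=""):
    s=get_state(); print(l,round(s["t"],2),np.round(s["ee_pos"],4),np.round(s["wrist_force"],1)); return s
E
python3 - <<'E'
from fit import *
p=np.load("p.npy"); b=lambda x,y,z: W([x,y,z],*p[:3])[0]
pts=dict(over=b(-13,-75,240),lid0=b(-13,-75,205),lid1=b(-25,-75,100),h0=b(-150,0,280),h1=b(-150,0,155),h2=b(-60,0,105))
for f in (1,-1):
    for k,v in pts.items():
        q=ik(v,ori(p[2],f)); print(f,k,v.round(3),None if q is None else np.round(q,2))
grab(20)
f=1 if ik(pts["over"],ori(p[2],1)) is not None and abs(ik(pts["over"],ori(p[2],1))[5])<1.6 else -1
move_ptp(b(-13,-75,280),ori(p[2],f)); st("over"); print(f)
cv2.imwrite("pics/w1.png",snapshot("wrist"))
E
```

```text
1 over [0.541 0.101 0.24 ] [ 0.47  0.25  0.13  0.   -1.45  1.35]
1 lid0 [0.541 0.101 0.205] [ 0.47  0.26  0.05  0.   -1.36  1.35]
1 lid1 [0.553 0.104 0.1  ] [ 0.46  0.35 -0.1   0.   -1.12  1.36]
1 h0 [0.692 0.062 0.28 ] [ 0.31  0.57  0.71  0.   -1.71  1.51]
1 h1 [0.692 0.062 0.155] [ 0.31  0.57  0.4   0.   -1.4   1.51]
1 h2 [0.605 0.04  0.105] [ 0.32  0.43  0.03  0.   -1.17  1.5 ]
-1 over [0.541 0.101 0.24 ] [ 0.47  0.25  0.13  0.   -1.45 -1.79]
-1 lid0 [0.541 0.101 0.205] [ 0.47  0.26  0.05  0.   -1.36 -1.79]
-1 lid1 [0.553 0.104 0.1  ] [ 0.46  0.35 -0.1   0.   -1.12 -1.79]
-1 h0 [0.692 0.062 0.28 ] [ 0.31  0.57  0.71  0.   -1.71 -1.64]
-1 h1 [0.692 0.062 0.155] [ 0.31  0.57  0.4   0.   -1.4  -1.64]
-1 h2 [0.605 0.04  0.105] [ 0.32  0.43  0.03  0.   -1.17 -1.65]
over 3.67 [0.5409 0.1016 0.2799] [-0.1 -0.  -0.6]
1<sys>:0: UserWarning: Gimbal lock detected. Setting third angle to zero since it is not possible to uniquely determine all angles.
```

View pics/w1.png

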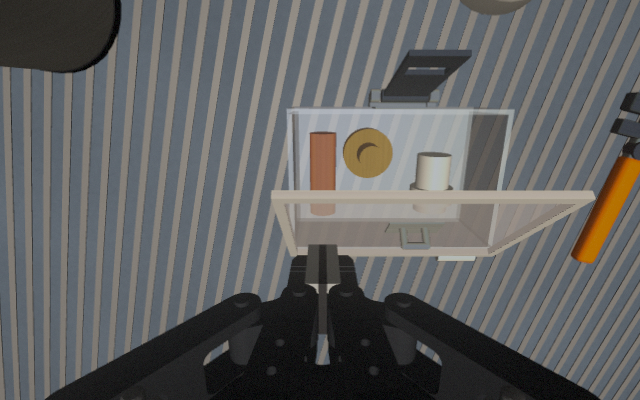

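The wrist view shows the front rim corners at (289,108) and (512,110), the lid's free edge from (273,193) to (592,193), and the hasp tip at (413,50) to (471,51). I'll refit with these, dropping the two doubtful back-rim points.

```bash
python3 - <<'E' 2>/dev/null
from fit import *
S=lambda a,b:(280+.275*a,135+.275*b); T=lambda a,b:(255+.25*(a-400),170+.25*b)
cs,ct,cw=camera_model("scene"),camera_model("top"),camera_model("wrist")
def model(p):
    a,b=p[3:]
    s=[[-75,110,95],[-75,-110,95],[-75,110,0],[-75,-110,0],lidp(150,110,a),hp(95,20,b),hp(95,-20,b)]
    t=[[-75,-110,95],[-75,110,95],lidp(150,-110,a),lidp(150,110,a),lidp(0,-110,a),lidp(0,110,a),lidp(94,0,a,20),hp(95,-20,b),hp(95,20,b)]
    w=[[-75,-110,95],[-75,110,95],lidp(150,-110,a,3),lidp(150,110,a,3),hp(95,-20,b),hp(95,20,b)]
    return np.r_[proj(cs,W(s,*p[:3])),proj(ct,W(t,*p[:3])),proj(cw,W(w,*p[:3]))]
obs=np.array([S(38,185),S(275,290),S(40,250),S(270,360),S(68,47),S(108,182),S(153,198),
 T(443,178),T(690,95),T(443,215),T(717,127),T(495,350),T(748,262),T(598,228),T(520,66),T(566,55),
 (289,108),(512,110),(273,197),(592,196),(413,50),(471,51)])
r=least_squares(lambda p:(model(p)-obs).ravel(),np.load("p.npy"),loss="soft_l1")
print(np.round(r.x,4)); print(np.round(model(r.x)-obs,1).tolist())
p=r.x
print(proj(cw,W([lidp(94,0,p[3],25),lidp(0,-110,p[3]),lidp(0,110,p[3])],*p[:3])).round())
print(W([lidp(150,0,p[3]),hp(95,0,p[4]),hp(0,0,0)],*p[:3]).round(4)); np.save("p.npy",p)
E
```

```text
[0.5479 0.0261 3.3919 0.839  1.8806]
[[-1.2, -1.1], [0.3, 0.8], [-1.0, 0.7], [-0.8, 0.6], [-0.3, -2.0], [-0.8, -0.6], [-0.3, 0.9], [-2.6, -0.8], [-1.0, -1.6], [-1.7, 1.3], [-0.3, -0.6], [-1.0, 1.2], [0.5, 0.6], [0.1, 2.3], [-1.8, 0.3], [-0.9, -1.1], [-1.6, 2.7], [2.8, 1.1], [-0.3, -1.0], [1.8, 0.1], [-3.0, 0.5], [1.1, -0.2]]
[[417. 250.]
 [291. 257.]
 [493. 257.]]
[[0.568  0.0313 0.2106]
 [0.6602 0.0549 0.194 ]
 [0.6322 0.0477 0.1035]]
```

```bash
python3 - <<'E' 2>/dev/null
from fit import *
p=np.load("p.npy"); b=lambda x,y,z: W([x,y,z],*p[:3])[0]
movel(b(0,-75,222)); f0=st("above")["wrist_force"][2]
for x,z in [(-2,200),(-10,170),(-20,140),(-28,115)]:
    movel(b(x,-75,z),velocity=.06); st(z)
z=115
while z>90:
    z-=2; movel(b(-30,-75,z),velocity=.04); s=st(z)
    if s["wrist_force"][2]-f0>12: break
wait(.3); st("hold")
movel(b(-30,-75,200),velocity=.15); st("up")
movel(b(-30,-75,280)); cv2.imwrite("pics/w2.png",snapshot("wrist"))
E
```

```text
above 4.26 [0.5297 0.099  0.2228] [1.  0.5 0.3]
200 4.78 [0.5312 0.0992 0.1998] [-0.7 -0.2  0.7]
170 5.44 [0.5388 0.1012 0.1696] [-0.2  0.4 -0.7]
140 6.12 [0.5483 0.1036 0.1395] [ 0.  -0.1 -0.3]
115 6.7 [0.5562 0.1057 0.1145] [ 0.2 -0.2  0.1]
113 6.95 [0.5584 0.1063 0.113 ] [-0.3  0.4 -0. ]
111 7.2 [0.5584 0.1063 0.111 ] [1.3 0.5 1.2]
109 7.45 [0.5583 0.1062 0.1089] [ 0.8 -0.  -0.5]
107 7.7 [0.5582 0.1062 0.1068] [ 0.2 -0.3  1.3]
105 7.95 [0.5582 0.1062 0.1047] [-0.2 -0.2 -1. ]
103 8.2 [0.5582 0.1062 0.1027] [-0.   0.9  0.5]
101 8.45 [0.5584 0.1063 0.1011] [-1.  -0.2  2.5]
99 8.7 [0.5585 0.1062 0.101 ] [-5.7  0.6 12.5]
hold 9.0 [0.5585 0.1062 0.101 ] [-6.1 -0.8 12.4]
up 9.82 [0.5577 0.1062 0.1986] [ 1.2  0.1 -0.5]
```

View pics/w2.png

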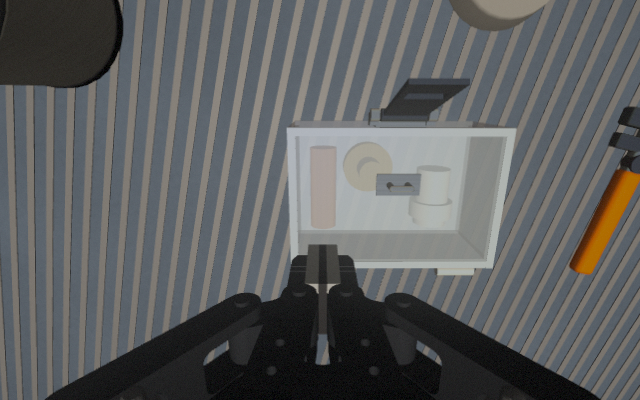

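The lid is shut: it stopped at z = 0.101, which matches the given lid top, and the picture shows it flat with the catch at (398,185). Next is the hasp.

```bash
python3 - <<'E' 2>/dev/null
from fit import *
p=np.load("p.npy"); b=lambda x,y,z: W([x,y,z],*p[:3])[0]
print(proj(camera_model("wrist"),W([[-19,0,120],[-75,-110,101],[-75,110,101],hp(95,-20,p[4]),hp(95,20,p[4])],*p[:3])).round())
movel(b(-150,0,280),velocity=.25); movel(b(-150,0,156),velocity=.2); s=st("behind"); f0=s["wrist_force"]
ok=True
def go(x,z,v=.06):
    movel(b(x,0,z),velocity=v); s=st((round(x),round(z)))
    return np.linalg.norm(s["wrist_force"]-f0)<20
for x in (-125,-112,-100): ok=ok and go(x,156)
for a in np.radians([78,66,54,42,30,18,9]):
    if not ok: break
    ok=go(-87+52*np.cos(a)-2*np.sin(a)-11, 103.5+52*np.sin(a)+2*np.cos(a))
cv2.imwrite("pics/s3.png",cv2.resize(snapshot("scene")[110:260,250:410],None,fx=4,fy=4,interpolation=cv2.INTER_CUBIC))
E
```

```text
[[403. 191.]
 [287. 129.]
 [517. 129.]
 [409.  79.]
 [470.  79.]]
behind 12.04 [0.6936 0.0635 0.1582] [ 0.2 -0.1  0.7]
(-125, 156) 12.61 [0.6692 0.0571 0.1568] [ 0.2 -0.6  2.5]
(-112, 156) 12.97 [0.6579 0.0541 0.1588] [-1.2  2.3  7.8]
(-100, 156) 13.32 [0.6466 0.0512 0.1595] [-0.7  1.1 10.4]
(-89, 155) 13.66 [0.6346 0.0483 0.155 ] [1.4 0.8 2.6]
(-79, 152) 13.99 [0.6233 0.0454 0.151 ] [-0.6 -0.3  0.2]
(-69, 147) 14.32 [0.6143 0.0431 0.1464] [ 1.2 -0.3 -0.4]
(-61, 140) 14.66 [0.6062 0.0411 0.1395] [ 0.3 -0.7 -0.9]
(-54, 131) 14.99 [0.5997 0.0394 0.1309] [-0.9  0.1 -0.4]
(-49, 121) 15.32 [0.5949 0.0382 0.1209] [-0.   0.3  0.4]
(-47, 114) 15.61 [0.5928 0.0377 0.113 ] [0.3 0.5 0.5]
```

View pics/s3.png

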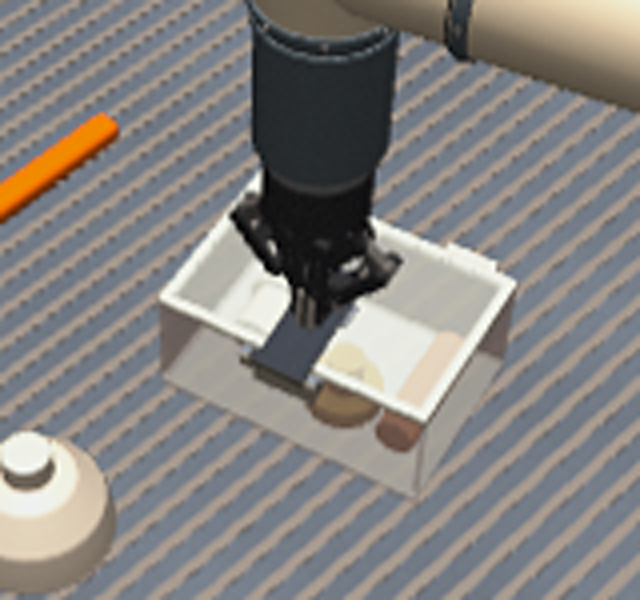

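The strap is nearly flat, with the fingers on its plain part. Next I'll press it home.

```bash
python3 - <<'E' 2>/dev/null
from fit import *
p=np.load("p.npy"); b=lambda x,y,z: W([x,y,z],*p[:3])[0]
z=114; f0=st()["wrist_force"][2]
while z>96:
    z-=1.5; movel(b(-49,0,z),velocity=.03); s=st(z)
    if s["wrist_force"][2]-f0>15: break
wait(.3); st("hold")
movel(b(-49,0,180),velocity=.1); movel(b(-30,-60,290),velocity=.2); st("up")
a=snapshot("wrist"); 
cv2.imwrite("pics/w4.png",np.hstack([a[60:300,250:550],cv2.resize(snapshot("scene")[145:245,285:385],(240,240))]))
E
```

```text
15.66 [0.5929 0.0377 0.1132] [ 0.6 -0.   0. ]
112.5 15.91 [0.5954 0.0383 0.1123] [ 0.3  0.1 -0.6]
111.0 16.16 [0.5954 0.0383 0.111 ] [-0.9 -0.2 -0.1]
109.5 16.41 [0.5954 0.0382 0.1095] [ 0.2 -0.5  0.5]
108.0 16.66 [0.5953 0.0382 0.1079] [-0.9  0.5  0.6]
106.5 16.91 [0.5953 0.0383 0.1063] [0.6 0.  0.9]
105.0 17.16 [0.5954 0.0383 0.1056] [-0.7 -0.4  5.1]
103.5 17.41 [0.5954 0.0382 0.1054] [-4.8 -0.2 12.6]
102.0 17.66 [0.5955 0.0382 0.1053] [-8.9  0.7 19.6]
hold 17.96 [0.5955 0.0382 0.1053] [-9.2  1.3 19.3]
up 19.68 [0.5617 0.0916 0.2885] [-0.7  0.1 -0.2]
```

View pics/w4.png

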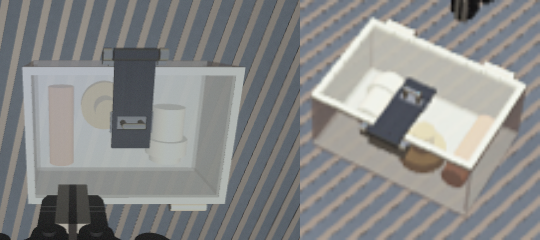

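The strap lies flat with the catch showing through its slot, at (130,124) in the left view. It stopped hard at z = 0.1053, and I expected about 0.1055.

```bash
python3 -c "
from station import *
print(get_state()['t']); hand_in()"
```

```text
19.775
the job is handed in; nothing more can be done
```

The box is shut with its hasp home over the catch, and I handed the job in at 19.8 s of the 43 s allowed. I pushed the lid down with closed fingers, swung the hasp over from outside the box, pressed it flat and backed the arm off.

- **Lid:** it stopped firmly at z = 0.101 m with about 12 N, which is the given height of the shut lid's top face. The wrist picture showed it flat.
- **Hasp:** it stopped at z = 0.1053 m with about 20 N, against an expected height of about 0.1055 m. The last wrist and scene pictures show it flat with the catch through the slot, and the arm clear of everything.
- **Forces:** the peak reading was about 21 N, during that final press. There was an unexpected upward force of about 10 N as the hasp started to swing. It cleared by itself and stayed well within limits.
- **Bystanders:** the path kept clear of the bin, bucket, wrench and plunger, and no contact was felt. I did not measure their positions again at the end.

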